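# Find and press the hidden guard catch on a coil winder

## Task

Open the clear guard over the coil winder's disc by its hidden catch: put a fingertip on the front top edge of the catch bar right beside either clamp block, slide it along the bar until it finds the notch, then press the release key in the notch down until the guard springs open by itself. Nothing is picked up and the guard is not lifted or levered by hand; leave everything else where it stands and finish with the hand clear, the key back up and the guard fully open.

Things in the scene. Friction and masses are not known exactly. Their poses are not given: they have to be found in the camera images.
- machine: coil winder fixed to the table: blue housing 420 mm wide (y), 312 mm deep (x), with a steel forming disc under a clear hinged guard. Origin: on the table under its middle; -x is its front, towards the robot, +y its left. Deck 95 mm up. The catch bar lies along the front, parallel to y, from x = -153 to -117 mm, top 105 mm above the table; it is rigid and stays put
- bar_left (a point): left end (+y) of the bare part of the catch bar, on the bar's front top edge (x = -153, y = +150, z = 105 mm in the machine's frame), at the inner face of the left clamp block, which stands 7 mm above the bar; axes as the machine's. The bar's flat top extends 36 mm in +x from here. Beyond the blocks the bar sticks out by up to 75 mm
- bar_right (a point): right end (-y) of the bare part of the catch bar, on its front top edge (x = -153, y = -150, z = 105 mm), at the inner face of the right clamp block; axes as the machine's. 300 mm of bare bar lie between the two ends
- bar_mid (a point): middle of the bare part of the bar, on its front top edge. The bar has one notch, its centre up to 55 mm to either side of this point: where is not reported, it differs from machine to machine. The notch is cut in from the front edge, 46 mm long (y) and 30 mm deep (x; a 6 mm wall is left at the back), open above and in front, square-edged. Its floor is the release key, 8 mm below the bar's top
- guard_edge (a point): middle of the guard's front top edge. The guard is a clear plate in a steel frame, 264 mm wide, its front edge 43 mm behind the bar's front edge and 27 mm above the bar when shut; hinged at the back, 235 mm from here. This point moves with the guard: 132 mm above the table when shut and held by the catch, 244 mm when fully open (0.5 rad); once freed, springs raise it in about a second, unless a hand is over it
- key (a joint): how far the release key (plain aluminium block 44 x 28 mm in the notch) is pressed down, m: 0 up, 0.007 fully down; spring, about 2 N at first and 6 N fully down; it frees the guard at about 0.005 and comes back up when let go
- pin: brass forming pin, 26 mm foot, 50 mm tall, standing on the winder's deck left of the guard; origin under its foot
- tin: small steel tin, 36 mm across, 36 mm tall, on the winder's deck right of the guard; origin under its middle
- scraper: scraper lying on the table before the winder; origin under its middle
- brush: brush lying on the table before the winder; origin under its middle
- collar: steel collar, 64 mm across, 18 mm tall, on the table before the winder; origin under its middle
- bowl: white bowl, 110 mm across, 50 mm tall, on the left of the table; origin under its middle
- jar: amber jar, 72 mm across, 100 mm tall, on the right of the table; origin under its middle
- mug: blue mug, 80 mm across, 90 mm tall, on the left of the table; origin under its middle

How it is judged:
On the way, in this order (a step that is already met when the one before it is completed fails the run):
1. a fingertip rests on the catch bar beside a clamp block (within 55 mm of the end of its bare part) (contact force between the fingers and machine above 0.3 N and x of the grasp point in the frame of machine between -0.185 and -0.11 m and z of the grasp point in the frame of machine below 0.16 m and (y of the grasp point in the frame of machine between 0.095 and 0.16 m or y of the grasp point in the frame of machine between -0.16 and -0.095 m)), for 0.1 s.
2. still touching the bar, it has slid on to 60 to 80 mm from an end (contact force between the fingers and machine above 0.3 N and x of the grasp point in the frame of machine between -0.185 and -0.11 m and z of the grasp point in the frame of machine below 0.16 m and (y of the grasp point in the frame of machine between 0.07 and 0.09 m or y of the grasp point in the frame of machine between -0.09 and -0.07 m)), for 0.05 s.
3. the release key in the notch is pressed (more than 3 mm) while the guard is still down (value of joint key above 0.003 m and height (world z) of guard_edge below 0.155 m).
4. the guard springs open (height (world z) of guard_edge above 0.2 m), for 0.1 s.
At the end, for the whole second after the job is handed in: the guard stands fully open (its front edge over 230 mm above the table), the release key is back up (within 1.5 mm) and every other thing is within 20 mm of where it stood (height (world z) of guard_edge above 0.23 m and value of joint key below 0.0015 m and distance of each of pin, tin, scraper, brush, collar, bowl, jar, mug from where it was at the start of the episode below 0.02 m); the robot touches nothing.
It fails at once if another thing was pushed, lifted or carried (moved more than 20 mm) (distance of any of pin, tin, scraper, brush, collar, bowl, jar, mug from where it was at the start of the episode above 0.02 m).
It also fails if it takes over 51 s, if anything falls off the work surface, if the arm or the gripper's body presses on something with over 40 N, if the wrist force passes 120 N, or if a joint passes its speed limit or range.

## Robot

A 7-joint arm with a two-finger parallel gripper is mounted at the origin on the work surface. World frame = base frame: x ahead of the robot, y to its left, z up, the work surface at z = 0. Lengths are in m, angles in rad, forces in N, time in s.
With the tool pointing down it reaches from about 0.425 to 0.875 m from the base axis. Payload 4.7 kg.
Tool frame: the origin (TCP) lies at the centre of the arm's flange, where the gripper is bolted on; the fingertips stand 173 mm ahead of it and the grasp point (between the pads) lies 155 mm ahead of it; z points along the fingers, y is the line along which they close (so a half turn about z gives the same grasp; the last joint's range is limited). The gripper opens to 85 mm and grips with 20 to 120 N. Pads are 22 mm wide; open, the fingers measure 114 mm over their backs; the gripper's body (76 mm by 85 mm) begins 54 mm behind the grasp point. The pads swing forward as they close: fully open they stand 13 mm farther back than shut.
Start: joints at [-1.124, 0.321, -0.07, 1.45, 0.023, 1.371, -0.057], TCP at [0.273, 0.59, 0.405] pointing down, gripper open.
Joint ranges: [-2.86, 2.86], [-0.3, 2.09], [-1.38, 1.24], [0.06, 2.45], [-1.56, 4.7], [0.09, 2.05], [-2.69, 2.69]. Speed limits (rad/s): [2.57, 2.57, 3.14, 3.14, 3.14, 3.14, 3.14].

## Interface

Orientations are given as a unit quaternion [w, x, y, z].
In Python, from station import sense, cams, ticket gives the robot as it stands.
- The arm moves only by the tool servo_tool, never from a script. Its argument "rows" is a list of rows, each a list of 3 entries, a list of its own where there are three numbers: the closure, from 0 (fully open) to 1 (shut), then the shift along the tool's x, y, z in mm, then the turn, a rotation vector about the tool's x, y, z in rad. In form: [[claw, [tx, ty, tz], [wx, wy, wz]], ...]. A call has 1 to 20 rows; each row shifts and turns the commanded pose from where the row before left it, along the tool's axes as they then stand; what a row does not reach is not made up. A row lasts 1/10 s, in which the tool goes at most 50 mm and 8.59 degrees, less where a joint would pass 70% of its speed; a pose out of reach is approached as far as the arm can. A call is refused whole if a number of a shift passes 50 or a number of a turn 0.15, either way. A call with a gripper value outside its range is refused whole. The fingers move at their own pace and stop on an object; "squeeze" is the grip in N (left out, the last holds). Time passes only in rows, so rows that do not move let the fingers close. It gives the time, the measured TCP pose, the force, the opening and the grip force at its end, in the units of the state.
- sense(): the state, without advancing time (a new reading comes with each control period).
- cams.snapshot(name): name is "scene" or "top" or "wrist"; returns a dict with "img" (384x512x3 uint8, red, green, blue), "vfov" (degrees; the focal length in pixels is half the picture's height over the tangent of half this angle, whatever the lens; pixels are square), "cx", "cy" (the principal point, pixels), "pose" (4x4, takes a point from camera to world coordinates); the wrist camera has in their place "hand_eye" (4x4, takes a point from camera to tool coordinates, whose origin is the TCP and whose axes are the flange's). Camera axes: x right, y down, z forward; pixel columns grow to the right and rows downward; lengths in m; the calibration is good to about 2 mm. A picture is of the moment at which its call begins: read the wrist's pose just before it. There is no depth.
- ticket.hand_in(): hands the job in; it is judged then, once.
The state is a dict: "clock": time; "qpos": joint angles; "joint_vel": joint speeds; "tau": joint torques, N m; "ee_pos": TCP position; "tcp_rot": TCP orientation; "contact_force": force on the tool from outside, world axes, zero at the start; "wrist_torque": the same for the moment, N m; "width": opening from 0.0 (shut) to 1.0 (fully open); "grip_force": force on a finger pad.
Only numpy, scipy, OpenCV 4.12 (cv2) and the standard library are available. Lean on these libraries where they do the work, as an engineer would, in place of code of your own. Each camera call takes 0.05 s, during which the arm holds its last target. There are 200 camera calls.

## Working session

There is one attempt and no reset: what is moved stays moved. The work goes in short steps, Python scripts to look and compute and a tool call to move; the robot and the scene stay as the last step left them, time stands still between calls to the robot, and variables do not carry over. Pictures are saved under pics/ and viewed, at most 10 in all, crops included, and the job is handed in when it is done.

Besides the shell and the picture viewer there is one more tool, called as name(argument=value, ...), one argument or row to a line, values as JSON. servo_tool: Moves the arm, as the interface text tells. Its arguments: {"type":"object","properties":{"rows":{"type":"array","items":{"type":"array"}},"squeeze":{"type":"number"}},"required":["rows"]}

```bash
mkdir -p pics; cat > h.py <<'E'
import numpy as np, cv2
from station import sense, cams, ticket
from scipy.spatial.transform import Rotation as R
def snap(n,f):
    s=cams.snapshot(n); cv2.imwrite('pics/'+f,s['img'][:,:,::-1]); return s
def ray(s,u,v,z):
    f=s['img'].shape[0]/2/np.tan(np.radians(s['vfov']/2))
    P=np.array(s['pose']); d=P[:3,:3]@np.array([(u-s['cx'])/f,(v-s['cy'])/f,1]); o=P[:3,3]
    return o+d*(z-o[2])/d[2]
E
python3 - <<'E'
from h import *
a=snap('top','t.png');b=snap('scene','s.png')
cv2.imwrite('pics/ts.png',cv2.resize(np.hstack([a['img'],b['img']])[:,:,::-1],(800,300)))
s=sense();print(s)
for x in(a,b):print(x['vfov'],x['cx'],x['cy'],np.round(x['pose'],3).tolist())
E
```

```text
{'clock': 0.1, 'qpos': array([-1.12391827,  0.32171712, -0.07005677,  1.45158748,  0.02260945,
        1.37079336, -0.05693663]), 'joint_vel': array([-0.00068885, -0.00224123,  0.00067159, -0.00256847,  0.00022341,
        0.00175824, -0.00165202]), 'tau': array([-2.28009908e-04, -4.94874537e+01, -3.83873535e-01, -3.15208590e+01,
        1.30583695e-02,  7.37816765e-03, -2.41350023e-05]), 'ee_pos': array([0.27256869, 0.58987397, 0.40373571]), 'tcp_rot': array([-1.28817203e-04,  2.14720137e-01,  9.76675240e-01, -8.49926526e-04]), 'contact_force': array([-1.03897326,  0.23380494,  0.02046876]), 'wrist_torque': array([0.00239861, 0.01642852, 0.00955286]), 'grip_force': 0.0, 'width': 1.000207966522578}
44.459236289286416 262.50344643300025 186.62244236295726 [[0.014, -0.993, 0.113, 0.41], [-1.0, -0.014, 0.001, -0.01], [0.001, -0.113, -0.994, 1.449], [0.0, 0.0, 0.0, 1.0]]
55.086403203570526 258.7298762090305 193.03914113296702 [[0.46, 0.624, -0.631, 1.305], [0.888, -0.328, 0.323, -0.37], [-0.006, -0.709, -0.705, 0.952], [0.0, 0.0, 0.0, 1.0]]
```

View pics/t.png

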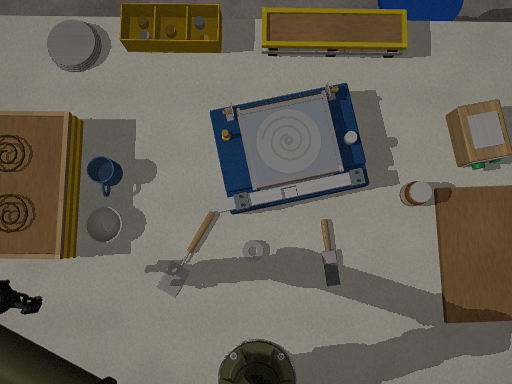

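View pics/s.png

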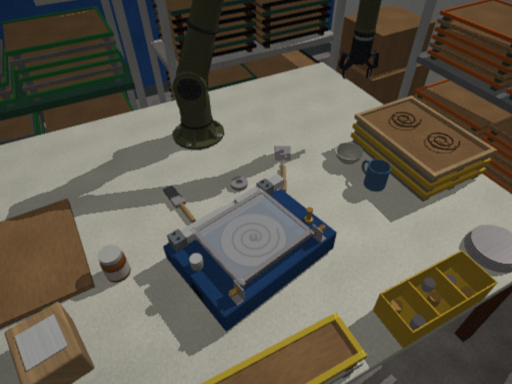

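The top view shows the blue housing turned about +0.2 rad, with clamp blocks near (241,199) and (356,176) and a notch-like mark near (289,192). I'll zoom in.

```bash
python3 - <<'E'
from h import *
im=cv2.imread('pics/t.png')
c=cv2.resize(im[70:220,205:375],None,fx=4.6,fy=4,interpolation=cv2.INTER_CUBIC)
c=cv2.resize(im[80:220,205:380],(700,560),interpolation=cv2.INTER_CUBIC)
cv2.imwrite('pics/c.png',c)
hsv=cv2.cvtColor(im,cv2.COLOR_BGR2HSV)
m=cv2.inRange(hsv,(100,120,40),(125,255,255));m[:80]=0;m[220:]=0;m[:,:205]=0;m[:,:0]=0;m[:,380:]=0
p=cv2.findNonZero(m);r=cv2.minAreaRect(p);print(r,cv2.boxPoints(r))
s=cams.snapshot('top')
for q in cv2.boxPoints(r):print(q,ray(s,*q,0.095))
E
```

```text
((289.52032470703125, 148.09877014160156), (105.49327850341797, 142.655029296875), 78.36637115478516) [[209.02158 110.81909]
 [348.74606  82.05231]
 [370.01907 185.37845]
 [230.29459 214.14523]]
[209.02158 110.81909] [0.78792239 0.15214782 0.095     ]
[348.74606  82.05231] [ 0.8816241  -0.26134466  0.095     ]
[370.01907 185.37845] [ 0.5727608 -0.3209789  0.095    ]
[230.29459 214.14523] [0.4836136  0.08265783 0.095     ]
```

View pics/c.png

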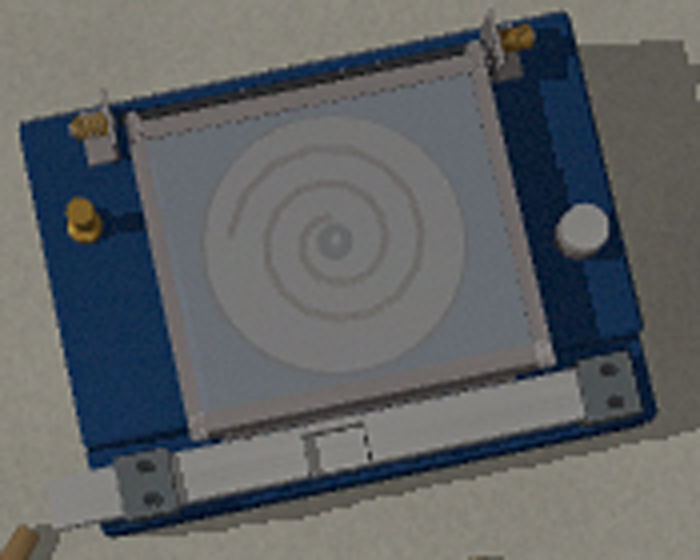

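The close-up shows the bar's bare part from crop x≈183 to 584, and the notch at crop x≈308–370 (y≈430–470). I'll convert those to positions.

```bash
cat >> h.py <<'E'
YAW=0.222; C=np.array([0.6815,-0.0869])
def m2w(p,C=None):
    C=globals()['C'] if C is None else C
    c,s=np.cos(YAW),np.sin(YAW); return np.array([C[0]+c*p[0]-s*p[1],C[1]+s*p[0]+c*p[1],p[2]])
def w2m(w):
    c,s=np.cos(YAW),np.sin(YAW); d=np.array(w[:2])-C; return np.round(1000*np.array([c*d[0]+s*d[1],-s*d[0]+c*d[1],w[2]]),1)
def state():
    s=sense(); q=s['tcp_rot']; return s,np.array(s['ee_pos']),R.from_quat([q[1],q[2],q[3],q[0]])
def goal(tipm,tilt):
    mz=R.from_euler('z',YAW)
    Rt=mz*R.from_matrix(np.diag([-1,1,-1.]))*R.from_rotvec([0,-tilt,0])
    return m2w(tipm)-Rt.apply([0,0,.173]),Rt
def delta(tipm,tilt):
    s,p,r=state(); g,Rt=goal(tipm,tilt)
    print('world',np.round(g,4),'tool shift mm',np.round(r.inv().apply(g-p)*1000,1),'turn',np.round((r.inv()*Rt).as_rotvec(),4),
     'shift in goal frame',np.round(Rt.inv().apply(g-p)*1000,1))
def report():
    s,p,r=state(); print(s['clock'],'tip m',w2m(p+r.apply([0,0,.173])),'F',np.round(s['contact_force'],2),'w',s['width'],'q',np.round(s['qpos'],2))
E
python3 - <<'E'
from h import *
s=cams.snapshot('top')
for n,u,v,z in[('barL f',182,497,.105),('barR f',586,413,.105),('blockL top corner',183,505,.112),('notchL',308,474,.105),('notchR',370,462,.105),('notch back L',305,432,.105),('notch back R',366,428,.105),('blockL back inner',170,448,.112),('blockR inner back',578,362,.112)]:
    print(n,w2m(ray(s,205+u/4,80+v/4,z)))
delta([-.139,.115,.165],.3)
E
```

```text
barL f [-140.5  146.1  105. ]
barR f [-141.2 -151.1  105. ]
blockL top corner [-146.8  146.5  112. ]
notchL [-143.    54.2  105. ]
notchR [-143.7    8.8  105. ]
notch back L [-112.9   49.9  105. ]
notch back R [-119.1    6.4  105. ]
blockL back inner [-104.9  147.3  112. ]
blockR inner back [-104.6 -152.4  112. ]
world [ 0.4707 -0.0166  0.3303] tool shift mm [-434.2 -467.4   74.4] turn [-0.0994 -0.2894 -0.6496] shift in goal frame [ -35.2 -635.3   88.1]
```

```bash
sed -i 's/C=np.array(\[0.6815,-0.0869\])/C=np.array([0.6918,-0.0871])/' h.py; python3 - <<'E'
from h import *
delta([-.139,.115,.175],.3)
E
```

```text
world [ 0.481  -0.0168  0.3403] tool shift mm [-443.7 -463.3   64.4] turn [-0.0994 -0.2894 -0.6496] shift in goal frame [ -47.7 -637.7   81.5]
```

servo_tool(
  rows=[
    [1, [0, 0, 0], [0, 0, -0.13]],
    [1, [0, 0, 0], [0, 0, -0.13]],
    [1, [0, 0, 0], [0, 0, -0.13]],
    [1, [0, 0, 0], [0, 0, -0.13]],
    [1, [0, 0, 0], [0, 0, -0.13]],
  ],
  squeeze=40,
)

```text
clock: 0.7
ee_pos: [0.2726, 0.59, 0.4044]
tcp_rot: [-0.0, -0.111, 0.994, -0.0]
contact_force: [-0.6, 0.2, -1.0]
width: 0.143
grip_force: 0.0
```

```bash
python3 - <<'E'
from h import *
delta([-.139,.115,.185],.3);report()
E
```

```text
world [ 0.481  -0.0168  0.3503] tool shift mm [ -69.3 -637.8   54.4] turn [-3.000e-04 -3.002e-01  6.000e-04] shift in goal frame [ -50.6 -637.8   72.3]
0.7 tip m [-259.8  752.7  231.4] F [-0.6   0.21 -1.05] w 0.1434980081549859 q [-1.06  0.33 -0.16  1.45  0.05  1.37  0.58]
```

servo_tool(
  rows=[
    [1, [-4.3, -40, 3.4], [0, 0, 0]],
    [1, [-4.3, -40, 3.4], [0, 0, 0]],
    [1, [-4.3, -40, 3.4], [0, 0, 0]],
    [1, [-4.3, -40, 3.4], [0, 0, 0]],
    [1, [-4.3, -40, 3.4], [0, 0, 0]],
    [1, [-4.3, -40, 3.4], [0, 0, 0]],
    [1, [-4.3, -40, 3.4], [0, 0, 0]],
    [1, [-4.3, -40, 3.4], [0, 0, 0]],
    [1, [-4.3, -40, 3.4], [0, 0, 0]],
    [1, [-4.3, -40, 3.4], [0, 0, 0]],
    [1, [-4.3, -40, 3.4], [0, 0, 0]],
    [1, [-4.3, -40, 3.4], [0, 0, 0]],
    [1, [-4.3, -40, 3.4], [0, 0, 0]],
    [1, [-4.3, -40, 3.4], [0, 0, 0]],
    [1, [-4.3, -40, 3.4], [0, 0, 0]],
    [1, [-4.3, -40, 3.4], [0, 0, 0]],
    [1, [0, 0, 0], [0, -0.1, 0]],
    [1, [0, 0, 0], [0, -0.1, 0]],
    [1, [0, 0, 0], [0, -0.1, 0]],
    [1, [0, 0, 0], [0, 0, 0]],
  ],
)

```text
clock: 2.7
ee_pos: [0.4767, -0.0206, 0.3502]
tcp_rot: [0.149, -0.107, 0.983, 0.017]
contact_force: [-0.9, 0.5, 0.1]
width: 0.001
grip_force: 0.0
```

```bash
python3 - <<'E'
from h import *
report();delta([-.139,.115,.185],.3)
s0,p,r=state()
a=snap('wrist','w.png')
T=np.eye(4);T[:3,:3]=r.as_matrix();T[:3,3]=p
a['pose']=T@np.array(a['hand_eye']);np.save('pics/w.npy',a['pose']);print(a['vfov'],a['cx'],a['cy'])
E
```

```text
2.7 tip m [-143.9  112.1  184.9] F [-0.87  0.47  0.07] w 0.0010750589242460645 q [-0.43 -0.15  0.41  2.07 -0.    0.91  1.78]
world [ 0.481  -0.0168  0.3503] tool shift mm [-4.8  2.8  1.4] turn [-0.0007  0.0009 -0.0056] shift in goal frame [-4.8  2.7  1.4]
66.7112046542467 250.83942743107713 184.92785726491306
```

View pics/w.png

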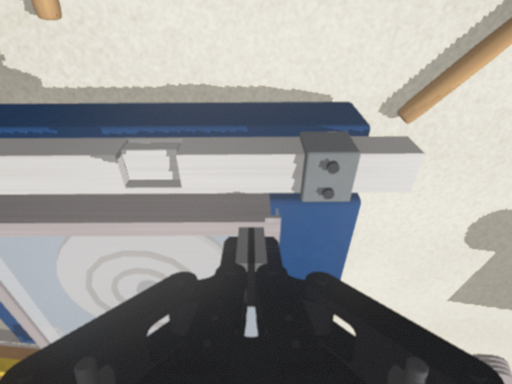

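The wrist view shows the bar's top front edge at v≈153 and its back edge at v≈193. The left block's inner face is at u≈302, and the notch spans u≈122–179.

```bash
python3 - <<'E'
from h import *
im=cv2.imread('pics/w.png')
g=cv2.cvtColor(im,cv2.COLOR_BGR2GRAY)
print(g[125:205,240].tolist());print(g[172,95:200].tolist())
s=dict(img=im,vfov=66.7112,cx=250.84,cy=184.93,pose=np.load('pics/w.npy'))
for n,u,v in[('front',240,153),('front/bot',240,138),('back',240,193),('front0',30,153),('blockL',302,165),('blockL b',302,192),('nR',120,165),('nL',179,165),('nbR',126,184),('nbL',180,184)]:
    print(n,w2m(ray(s,u,v,.105)))
E
```

```text
[74, 80, 85, 88, 85, 80, 75, 73, 73, 73, 76, 89, 117, 130, 134, 132, 133, 132, 132, 133, 133, 134, 133, 133, 133, 133, 134, 133, 142, 176, 206, 217, 217, 218, 218, 216, 216, 217, 217, 217, 216, 215, 214, 213, 214, 217, 217, 215, 214, 215, 217, 217, 218, 218, 220, 220, 219, 219, 218, 217, 217, 219, 217, 215, 215, 215, 205, 171, 135, 116, 115, 114, 117, 115, 116, 118, 115, 114, 115, 113]
[215, 216, 216, 216, 216, 216, 216, 216, 216, 217, 216, 216, 216, 216, 217, 217, 217, 217, 217, 217, 217, 217, 217, 218, 216, 202, 193, 189, 191, 190, 186, 185, 192, 209, 218, 219, 218, 220, 218, 219, 218, 219, 218, 218, 219, 218, 219, 219, 219, 218, 219, 219, 219, 219, 219, 219, 218, 218, 219, 220, 220, 218, 220, 219, 220, 220, 219, 220, 220, 220, 220, 220, 219, 220, 218, 218, 214, 187, 162, 158, 156, 158, 159, 170, 202, 217, 218, 218, 219, 219, 219, 219, 217, 218, 218, 218, 217, 218, 218, 218, 218, 218, 218, 217, 217]
front [-154.6  104.3  105. ]
front/bot [-166.9  104.6  105. ]
back [-117.3  103.3  105. ]
front0 [-155.5  -52.3  105. ]
blockL [-143.8  151.6  105. ]
blockL b [-118.  154.  105.]
nR [-144.7   12.   105. ]
nL [-144.4   57.2  105. ]
nbR [-126.9   12.1  105. ]
nbL [-126.6   55.4  105. ]
```

servo_tool(
  rows=[
    [1, [4.2, 0, 17], [0, 0, 0]],
    [1, [4.2, 0, 17], [0, 0, 0]],
    [1, [4.2, 0, 17], [0, 0, 0]],
    [1, [4.2, 0, 17], [0, 0, 0]],
    [1, [0, 0, 0], [0, 0, 0]],
    [1, [0, 0, 0], [0, 0, 0]],
  ],
)

```text
clock: 3.35
ee_pos: [0.482, -0.019, 0.2805]
tcp_rot: [0.148, -0.107, 0.983, 0.016]
contact_force: [0.9, -0.0, -0.1]
width: 0.002
grip_force: 0.0
```

```bash
python3 -c "
from h import *
report()"
```

```text
3.35 tip m [-138.8  112.3  115.1] F [ 0.91 -0.05 -0.15] w 0.0016540107719391717 q [-0.43 -0.05  0.44  2.14 -0.06  0.75  1.83]
```

servo_tool(
  rows=[
    [1, [0.6, 0, 1.9], [0, 0, 0]],
    [1, [0.6, 0, 1.9], [0, 0, 0]],
    [1, [0, 0, 0], [0, 0, 0]],
  ],
)

```text
clock: 3.65
ee_pos: [0.4818, -0.0192, 0.2768]
tcp_rot: [0.149, -0.107, 0.983, 0.016]
contact_force: [-1.2, 0.3, -0.5]
width: 0.003
grip_force: 0.0
```

```bash
python3 -c "
from h import *
report()"
```

```text
3.65 tip m [-138.7  112.3  111.6] F [-1.2   0.31 -0.5 ] w 0.0028681200143467938 q [-0.43 -0.05  0.44  2.15 -0.07  0.74  1.84]
```

servo_tool(
  rows=[
    [1, [0.3, 0, 1], [0, 0, 0]],
    [1, [0.3, 0, 1], [0, 0, 0]],
    [1, [0.3, 0, 1], [0, 0, 0]],
    [1, [0, 0, 0], [0, 0, 0]],
  ],
)

```text
clock: 4.05
ee_pos: [0.4817, -0.0192, 0.2732]
tcp_rot: [0.149, -0.107, 0.983, 0.016]
contact_force: [-0.7, -0.8, 0.2]
width: -0.0
grip_force: 0.0
```

servo_tool(
  rows=[
    [1, [0.3, 0, 1], [0, 0, 0]],
    [1, [0, 0, 0], [0, 0, 0]],
  ],
)

```text
clock: 4.25
ee_pos: [0.4818, -0.0193, 0.2729]
tcp_rot: [0.149, -0.107, 0.983, 0.016]
contact_force: [-4.0, -0.6, 6.0]
width: 0.001
grip_force: 2.7
```

```bash
python3 -c "
from h import *
report()"
```

```text
4.25 tip m [-138.7  112.2  107.6] F [-3.99 -0.63  6.  ] w 0.0006110763993518054 q [-0.43 -0.04  0.44  2.15 -0.07  0.73  1.84]
```

Contact at the expected height, about 6 N. Now I'll slide toward the notch.

servo_tool(
  rows=[
    [1, [0, 0, 0.3], [0, 0, 0]],
    [1, [0, -5, 0], [0, 0, 0]],
    [1, [0, -5, 0], [0, 0, 0]],
    [1, [0, -5, 0], [0, 0, 0]],
    [1, [0, -5, 0], [0, 0, 0]],
    [1, [0, -5, 0], [0, 0, 0]],
    [1, [0, -5, 0], [0, 0, 0]],
  ],
)

```text
clock: 4.95
ee_pos: [0.4889, -0.0481, 0.2728]
tcp_rot: [0.15, -0.107, 0.983, 0.017]
contact_force: [-1.3, 4.6, 6.0]
width: -0.004
grip_force: 2.9
```

```bash
python3 -c "
from h import *
report()"
```

```text
4.95 tip m [-137.8   82.7  107.6] F [-1.26  4.64  5.97] w -0.003584841410545968 q [-0.4  -0.02  0.48  2.13 -0.12  0.74  1.94]
```

servo_tool(
  rows=[
    [1, [0.3, -4, 0], [0, 0, 0]],
    [1, [0.3, -4, 0], [0, 0, 0]],
    [1, [0.3, -4, 0], [0, 0, 0]],
    [1, [0.3, -5, 0], [0, 0, 0]],
    [1, [0.3, -5, 0], [0, 0, 0]],
    [1, [0, -5, 0], [0, 0, 0]],
    [1, [0, -5, 0], [0, 0, 0]],
    [1, [0, -5, 0], [0, 0, 0]],
    [1, [0, -4, 0], [0, 0, 0]],
    [1, [0, -4, 0], [0, 0, 0]],
    [1, [0, -3, 0], [0, 0, 0]],
    [1, [0, 0, 0], [0, 0, 0]],
  ],
)

```text
clock: 6.15
ee_pos: [0.4971, -0.0963, 0.2713]
tcp_rot: [0.148, -0.107, 0.983, 0.016]
contact_force: [-0.1, 0.5, -0.4]
width: -0.004
grip_force: 0.0
```

```bash
python3 -c "
from h import *
report()"
```

```text
6.15 tip m [-140.9   33.5  106. ] F [-0.09  0.5  -0.36] w -0.0035145734175641655 q [-0.35  0.03  0.54  2.1  -0.19  0.75  2.1 ]
```

The force dropped and the tip sank, so it's over the notch. Descending.

servo_tool(
  rows=[
    [1, [0.1, 0, 2], [0, 0, 0]],
    [1, [0.1, 0, 2], [0, 0, 0]],
    [1, [0.6, 0, 2], [0, 0, 0]],
    [1, [0, 0, 0], [0, 0, 0]],
  ],
)

```text
clock: 6.55
ee_pos: [0.4982, -0.0952, 0.2653]
tcp_rot: [0.148, -0.107, 0.983, 0.016]
contact_force: [-0.8, -0.3, 0.1]
width: 0.002
grip_force: 0.0
```

```bash
python3 -c "
from h import *
report()"
```

```text
6.55 tip m [-139.5   34.5  100. ] F [-0.84 -0.32  0.12] w 0.0019680296884304355 q [-0.35  0.04  0.54  2.1  -0.2   0.74  2.11]
```

servo_tool(
  rows=[
    [1, [0.5, 0, 1.5], [0, 0, 0]],
    [1, [0.5, 0, 1.5], [0, 0, 0]],
    [1, [0, 0, 0], [0, 0, 0]],
  ],
)

```text
clock: 6.85
ee_pos: [0.4982, -0.0953, 0.2625]
tcp_rot: [0.149, -0.107, 0.983, 0.016]
contact_force: [-0.8, 0.7, 2.6]
width: 0.003
grip_force: 1.4
```

```bash
python3 -c "
from h import *
report()"
```

```text
6.85 tip m [-139.4   34.4   97.3] F [-0.78  0.71  2.64] w 0.0031959927797696745 q [-0.34  0.04  0.54  2.1  -0.21  0.74  2.11]
```

servo_tool(
  rows=[
    [1, [0.4, 0, 1.3], [0, 0, 0]],
    [1, [0.4, 0, 1.3], [0, 0, 0]],
    [1, [0.4, 0, 1.3], [0, 0, 0]],
    [1, [0, 0, 0], [0, 0, 0]],
  ],
)

```text
clock: 7.25
ee_pos: [0.4983, -0.0953, 0.2584]
tcp_rot: [0.149, -0.107, 0.983, 0.016]
contact_force: [-1.4, 1.2, 5.4]
width: -0.001
grip_force: 2.6
```

```bash
python3 - <<'E'
from h import *
report(); a=snap('scene','s2.png')
cv2.imwrite('pics/s2c.png',cv2.resize(a['img'][150:330,150:350,::-1],(600,540)))
E
```

```text
7.25 tip m [-139.4   34.3   93.1] F [-1.38  1.17  5.4 ] w -0.0007817133402819521 q [-0.34  0.05  0.54  2.11 -0.21  0.73  2.12]
```

View pics/s2c.png

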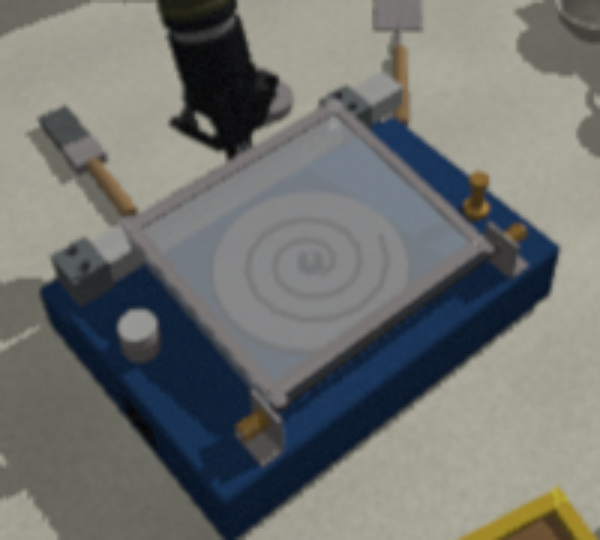

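The guard's front edge (crop ≈ (135,220) to (335,110)) has lifted off the bar, so the catch is free. Retreating along the tool axis, up and towards the robot.

servo_tool(
  rows=[
    [1, [0, 0, -12], [0, 0, 0]],
    [1, [0, 0, -25], [0, 0, 0]],
    [1, [3, 0, -35], [0, 0, 0]],
    [1, [5, 0, -35], [0, 0, 0]],
    [1, [0, 0, -30], [0, 0, 0]],
    [1, [0, 0, 0], [0, 0, 0]],
    [1, [0, 0, 0], [0, 0, 0]],
    [1, [0, 0, 0], [0, 0, 0]],
    [1, [0, 0, 0], [0, 0, 0]],
    [1, [0, 0, 0], [0, 0, 0]],
    [1, [0, 0, 0], [0, 0, 0]],
    [1, [0, 0, 0], [0, 0, 0]],
    [1, [0, 0, 0], [0, 0, 0]],
    [1, [0, 0, 0], [0, 0, 0]],
    [1, [0, 0, 0], [0, 0, 0]],
  ],
)

```text
clock: 8.8
ee_pos: [0.4511, -0.1058, 0.3868]
tcp_rot: [0.149, -0.107, 0.983, 0.016]
contact_force: [0.2, -0.0, -0.3]
width: 0.001
grip_force: 0.0
```

```bash
python3 - <<'E'
from h import *
report(); a=snap('scene','s3.png')
cv2.imwrite('pics/s3c.png',cv2.resize(a['img'][110:330,130:400,::-1],(675,550)))
E
```

```text
8.8 tip m [-187.7   34.5  221.6] F [ 0.2  -0.05 -0.33] w 0.0007331700040699399 q [-0.34 -0.22  0.5   2.04 -0.01  1.01  1.95]
```

View pics/s3c.png

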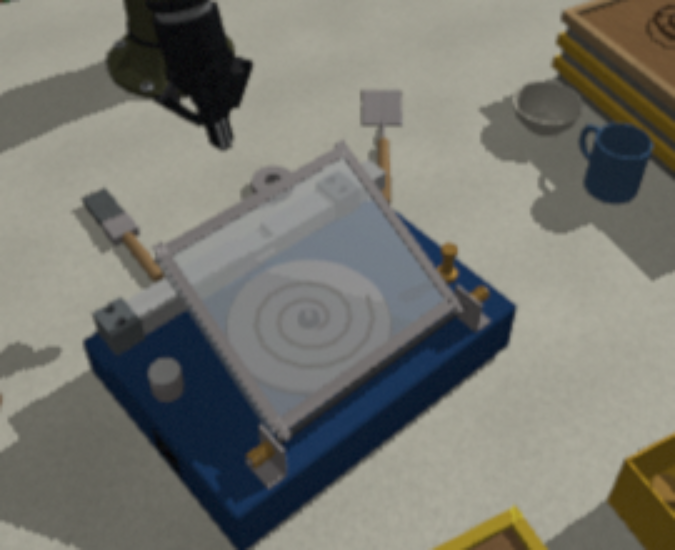

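The guard stands wide open, with its front corners at crop (162,252) and (342,148). The hand is clear and nothing else appears to have moved. Before handing in, I'll check the corner height.

```bash
python3 - <<'E'
from h import *
s=cams.snapshot('scene')
for z in (.2,.23,.244):
    a,b=[w2m(ray(s,130+u/2.5,110+v/2.5,z)) for u,v in((162,250),(342,148))]
    print(z,a,b,np.linalg.norm(a-b))
E
```

```text
0.2 [-109.5 -105.   200. ] [-109.3  159.4  200. ] 264.4000756429544
0.23 [ -83.8 -117.2  230. ] [-83.6 136.6 230. ] 253.80007880219424
0.244 [ -71.8 -122.9  244. ] [-71.6 126.  244. ] 248.90008035354268
```

At z = 244 mm the edge comes out centred on the machine, so the guard is fully open.

```bash
python3 -c "
from h import *
print(ticket.hand_in())"
```

```text
the job is handed in; nothing more can be done
None
```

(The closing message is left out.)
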